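# Set the bench calliper to its marked stop

## Task

Set the bench calliper on the granite table. With a fingertip press down the black pad in the middle of its slider, which frees the brake, and keeping the pad down gently push the slider along the beam until it rests against the marked stop, the one with the upright ball-topped pin. Then let the pad spring back up so that the brake holds, and leave the gauges and tools round about where they are.

Things in the scene. Friction and masses are not known exactly. Their poses are not given: they have to be found in the camera images.
- beam: The calliper's aluminium beam, fixed to the table: 480 long (its y axis), 60 wide, top face 30 above the table. Origin: centre of its underside, on the table; x across it, y along it, z up. It may lie turned on the table.
- slider_mid (a point): Point on the slider, at its centre on the plane of its underside, 31 above the table; axes parallel to the beam's. The slider is a steel saddle 76 long along the beam, 64 wide: a plate 14 thick with a raised shoulder across each end (each 14 long, top 68 above the table), and the black pad between the shoulders in a gap 48 long, open at both sides. A jaw 10 thick sticks out 45 to the beam's +x side, 31 to 43 above the table.
- slider (a joint): Position of the slider along the beam, m: 0 at the middle of the beam, growing towards the beam's +y. While the pad is up the brake holds it against at least 20 N; with the pad down it slides with about 1 N and stays where it is left.
- pad_top (a point): Centre of the top face of the black ribbed brake pad, 44 by 44, 56 above the table when up (about 12 below the tops of the shoulders). It moves with the slider.
- pad (a joint): How far the pad is pressed down, m: 0 up (brake on), 0.007 fully down. A spring carries it up: the brake eases off over the first 3 mm and is free from there on, at about 8 N; fully down takes about 10 N.
- stop_marked: The marked stop: steel block clamped on the beam, 28 long along the beam, 64 wide, 26 high, with an upright pin 10 thick in the middle of its top that ends in a ball 20 across, its top 101 above the table. It may be towards either end of the beam, and cannot be moved. Origin: centre of its underside, 31 above the table; axes parallel to the beam's. When the slider rests against it, their centres are 52 apart along the beam.
- stop_plain: The other stop, the same block without a pin, towards the other end of the beam; not used.
- ring_gauge: Bystander: loose steel ring 64 across, 18 high. Origin: centre of its underside.
- plug_gauge: Bystander: loose plug gauge lying flat, 120 long (its x), 18 thick. Origin: under its middle, on the table.
- master_cyl: Bystander: loose upright steel cylinder 40 across, 50 high. Origin: centre of its underside.
- setup_block: Bystander: loose dark steel block 50 by 75, 25 high. Origin: centre of its underside.
- hub: Bystander: loose aluminium hub, flange 64 across, 35 high. Origin: centre of its underside.
- driver: Bystander: loose screwdriver lying flat, 160 long. Origin: on the table, under it.

How it is judged:
On the way, in this order (a step that is already met when the one before it is completed fails the run):
1. the pad is pressed down at least 2 mm while the slider is still where it started (within 8 mm) (value of joint pad above 0.002 m and distance of slider_mid from where it was at the start of the episode below 0.008 m), for 0.05 s.
2. the slider is pushed against the marked stop (within 2 mm) (horizontal distance between slider_mid and stop_marked below 0.054 m), for 0.1 s.
At the end, for the whole second after the job is handed in: The slider rests within 2 mm of contact with the marked stop, at rest, the pad is back up (within 1.5 mm), and every loose bystander is within 15 mm of where it stood (horizontal distance between slider_mid and stop_marked below 0.054 m and value of joint pad below 0.0015 m and velocity of joint slider between -0.005 and 0.005 m/s and distance of each of ring_gauge, plug_gauge, master_cyl, setup_block, hub, driver from where it was at the start of the episode below 0.015 m); the robot touches nothing.
It fails at once if the slider is forced along (faster than 20 mm/s) with the pad up and the brake on (value of joint pad below 0.0006 m and (velocity of joint slider above 0.02 m/s or velocity of joint slider below -0.02 m/s)).
It fails at once if the slider is squeezed or rammed with more than 60 N (contact force between the fingers and slider above 60 N).
It fails at once if a bystander is lifted, carried or knocked more than 15 mm (distance of any of ring_gauge, plug_gauge, master_cyl, setup_block, hub, driver from where it was at the start of the episode above 0.015 m).
It also fails if it takes over 40 s, if anything falls off the work surface, if the arm or the gripper's body presses on something with over 40 N, if the wrist force passes 120 N, or if a joint passes its speed limit or range.

## Robot

A 6-joint arm with a two-finger parallel gripper is mounted at the origin on the work surface. World frame = base frame: x ahead of the robot, y to its left, z up, the work surface at z = 0. Lengths are in m, angles in rad, forces in N, time in s.
With the tool pointing down it reaches from about 0.35 to 0.85 m from the base axis. Payload 8.1 kg.
Tool frame: the origin (TCP) lies on the centre line of the jaws, within the pads' length; the fingertips stand 19 mm ahead of it and the grasp point (between the pads) is the TCP (robot.tips_ahead is the distance from the TCP to the fingertips, in m); y points along the fingers, z is the direction in which the jaws open and shut, and the axes are right-handed (so a half turn about y gives the same grasp; the last joint's range is limited). The gripper opens to 93 mm and grips with 3 to 60 N. Pads are 15 mm wide; open, the fingers measure 128 mm over their backs; the gripper's body (75 mm by 188 mm) begins 65 mm behind the grasp point.
Start: joints at [1.079, 0.13, 1.488, -0, 1.523, -0.085], TCP at [0.237, 0.551, 0.238] pointing down, gripper open.
Joint ranges: [-2.96, 2.96], [-0.89, 2.26], [0.02, 2.5], [-1.34, 4.48], [0, 2.73], [-2.66, 2.66]. Speed limits (rad/s): [2.39, 2.39, 2.79, 3.14, 3.14, 3.14].

## Interface

Orientations are given as a rotation vector (axis times angle).
In Python, from plant import robot, imaging, models gives the robot as it stands.
- The arm moves only by the tool carry_out, never from a script. Its argument "motion" is one flat list of numbers, 7 for each row, row after row: the shift along the tool's x, y, z in m, then the turn, a rotation vector about the tool's x, y, z in degrees, then the opening, from -1 (shut) to 1 (fully open). A call has exactly 5 rows; each row shifts and turns the pose as measured when the row begins, along the tool's axes as they then stand; what a row does not reach is not made up. A row lasts 1/10 s, in which the tool goes at most 50 mm and 8.59 degrees, less where a joint would pass 70% of its speed; a pose out of reach is approached as far as the arm can. A call is refused whole if a number of a shift passes 0.05 or a number of a turn 8.59, either way. A call with a gripper value outside its range is refused whole. The fingers move at their own pace and stop on an object; "squeeze" is the grip in N (left out, the last holds). Time passes only in rows, so rows that do not move let the fingers close, or fill a call up. It gives the time, the measured TCP pose, the force and the opening at its end, in the units of the state.
- robot.read_state(): the state, without advancing time (a new reading comes with each control period).
- imaging.read_camera(name): name is "side" or "top" or "wrist"; returns the picture (384x512x3 uint8, blue, green, red); there is no depth.
- imaging.camera_model(name): a dict with "K" (3x3 intrinsics, pixels), "position" and "orientation" of the camera in the world. Camera axes: x right, y down, z forward; pixel columns grow to the right and rows downward; lengths in m; the calibration is good to about 2 mm. A picture is of the moment at which its call begins: read the wrist's pose just before it. camera_model takes no time and is no camera call; for the wrist camera it gives the pose at the moment of the call.
- robot.close_job(): hands the job in, once; it reports no verdict.
Trained networks look in the newest picture that a camera, given by its name, has taken for a name from the list of things; names that differ only in an ending like _2 or _b are one class to them, and where a whole thing is asked for, a point or a joint stands for the part that bears it (a point fixed in the world has none). Each returns a list of dicts, best first, with "confidence" (0 to 1); they miss things now and then, are a little off and sometimes report something else, mostly with a low value. They report only what shows in the picture. A call takes as long as a camera call.
- models.outline_of(camera, thing): "pixels" (384x512 bool, what is visible of it) and "pixel" ([column, row] in pixels, amid what is visible of it).
The state is a dict: "t": time; "q": joint angles; "dq": joint speeds; "joint_torque": joint torques, N m; "tool_pos": TCP position; "orientation": TCP orientation; "force": force on the tool from outside, world axes, zero at the start; "wrist_torque": the same for the moment, N m; "opening": finger opening in m.
Only numpy, scipy, OpenCV 4.12 (cv2) and the standard library are available. Lean on these libraries where they do the work, as an engineer would, in place of code of your own. Each camera call takes 0.05 s, during which the arm holds its last target.

## Working session

There is one attempt and no reset: what is moved stays moved. The work goes in short steps, Python scripts to look and compute and a tool call to move; the robot and the scene stay as the last step left them, time stands still between calls to the robot, and variables do not carry over. Pictures are saved under pics/ and viewed, and the job is handed in when it is done.

Besides the shell and the picture viewer there is one more tool, called after "Call:" by a JSON object that holds its "api" and its "payload". carry_out: Moves the arm, as the interface text tells. Its arguments: {"type":"object","properties":{"motion":{"type":"array","items":{"type":"number"}},"squeeze":{"type":"number"}},"required":["motion"]}

```bash
mkdir -p pics; ls; cat > h.py <<'E'
import numpy as np, cv2
from plant import robot, imaging, models
from scipy.spatial.transform import Rotation as R
def cm(name):
    m=imaging.camera_model(name); o=np.array(m["orientation"],float)
    Rm=o if o.shape==(3,3) else R.from_rotvec(o).as_matrix()
    return np.array(m["K"]),np.array(m["position"]),Rm
def ray(name,px,z,m=None):
    K,p,Rm=m or cm(name)
    d=Rm@np.linalg.solve(K,np.array([px[0],px[1],1.]))
    return p+d*(z-p[2])/d[2]
def proj(name,X,m=None):
    K,p,Rm=m or cm(name)
    c=Rm.T@(np.array(X)-p); u=K@c; return u[:2]/u[2]
E
python3 - <<'E'
from h import *
s=robot.read_state(); print(s)
for n in ["top","side"]:
    im=imaging.read_camera(n); cv2.imwrite(f"pics/{n}0.png",im)
    print(n,imaging.camera_model(n))
    for t in ["slider_mid","pad_top","stop_marked","stop_plain","beam"]:
        for r in models.outline_of(n,t)[:2]:
            print(n,t,round(r["confidence"],2),r["pixel"],r["pixels"].sum())
print(robot.tips_ahead, robot.read_state()["t"])
E
```

```text
pics
{'t': 0.0, 'q': array([ 1.07863076e+00,  1.31146480e-01,  1.48928267e+00,  1.29755218e-05,
        1.52298457e+00, -8.54020543e-02]), 'dq': array([ 1.99989334e-03, -1.07357124e-03,  1.08710367e-03, -9.30254086e-05,
        2.46943145e-03,  2.91785588e-04]), 'joint_torque': array([ 1.32000372e-03, -5.59826195e+01, -4.91777909e+01,  7.66779645e-02,
        3.49618751e-02, -1.60098839e-04]), 'tool_pos': array([0.23710742, 0.5505833 , 0.23659432]), 'orientation': array([-1.54889107,  0.31956896, -0.31872987]), 'force': array([-0.09630719,  0.03664225, -0.71523049]), 'wrist_torque': array([-0.04031247,  0.06396729, -0.01766914]), 'opening': 0.09271799393852198}
top {'K': array([[348.9366042 ,   0.        , 247.68594089],
       [  0.        , 348.9366042 , 187.98910319],
       [  0.        ,   0.        ,   1.        ]]), 'position': array([ 0.45739754, -0.02368385,  0.71856459]), 'orientation': array([-2.1747298 ,  2.13042675, -0.18003207])}
top slider_mid 0.38 [206.6, 132.8] 429
top slider_mid 0.31 [202.8, 195.9] 479
top pad_top 0.62 [200.4, 200.0] 553
top stop_marked 0.85 [113.9, 213.2] 692
top stop_plain 0.58 [277.5, 186.5] 544
top stop_plain 0.43 [150.1, 263.7] 602
top beam 0.64 [200.9, 197.4] 6428
top beam 0.56 [161.7, 256.2] 696
side {'K': array([[347.57973626,   0.        , 255.67266137],
       [  0.        , 347.57973626, 185.26122277],
       [  0.        ,   0.        ,   1.        ]]), 'position': array([ 0.23015401, -0.45241975,  0.4481914 ]), 'orientation': array([-2.07537945,  0.70851166, -0.34672093])}
side slider_mid 0.87 [227.9, 186.6] 1499
side stop_marked 0.67 [172.6, 158.2] 579
side stop_marked 0.5 [235.3, 158.8] 575
side stop_plain 0.87 [287.4, 216.8] 637
side stop_plain 0.17 [281.4, 172.7] 442
side beam 0.73 [228.5, 181.7] 232
side beam 0.56 [245.4, 206.0] 5740
0.019 0.6
```

View pics/top0.png

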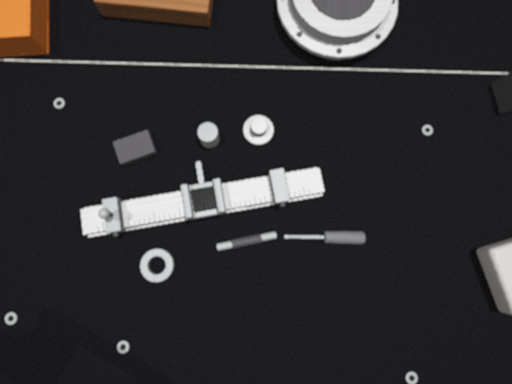

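View pics/side0.png

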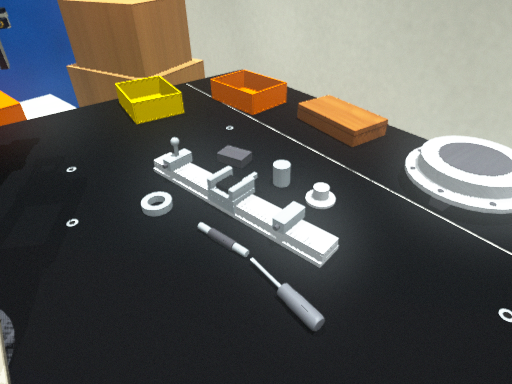

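```bash
python3 - <<'E'
from h import *
m=cm("top"); im=imaging.read_camera("top")
out=im.copy()
for t,z in [("beam",.03),("pad_top",.056),("stop_marked",.057),("stop_plain",.057),("slider_mid",.05)]:
    for r in models.outline_of("top",t)[:2]:
        mk=r["pixels"].astype(np.uint8)
        c=max(cv2.findContours(mk,0,1)[0],key=cv2.contourArea)[:,0].astype(float)
        P=np.array([ray("top",p,z,m)[:2] for p in c])*1000
        rc=cv2.minAreaRect(P.astype(np.float32))
        print(t,round(r["confidence"],2),"centre",np.round(rc[0],1),"size",np.round(rc[1],1),"ang",round(rc[2],2))
        cv2.drawContours(out,[c.astype(int)],-1,(0,0,255) if t!="beam" else (0,255,0),1)
for n,X in dict(ox=[0.3,0,0]).items(): print(proj("top",X,m),proj("top",[.4,0,0],m),proj("top",[.3,.1,0],m))
cv2.imwrite("pics/top1.png",cv2.resize(out[110:290,60:360],None,fx=2.6,fy=2.6,interpolation=2))
s=robot.read_state(); print(R.from_rotvec(s["orientation"]).as_matrix().round(3))
E
```

```text
beam 0.71 centre [555.3  68.3] size [113.5 298.2] ang 10.87
pad_top 0.75 centre [536.2  50.3] size [48.1 47.5] ang 11.24
pad_top 0.41 centre [553.8  55.3] size [108.5  79.3] ang 11.6
stop_marked 0.64 centre [497.4 221.9] size [72.1 46.6] ang 4.69
stop_marked 0.37 centre [457.7 -34. ] size [ 16.7 108.2] ang 14.94
stop_plain 0.76 centre [560.2 -94.5] size [72.  29.4] ang 10.88
slider_mid 0.57 centre [553.9  54.4] size [112.2  82.3] ang 10.55
[226.86561592 320.73331421] [228.25490588 268.75653862] [175.90409281 319.94803904]
[[ 0.918  0.     0.396]
 [-0.396  0.     0.918]
 [ 0.    -1.     0.   ]]
```

View pics/top1.png

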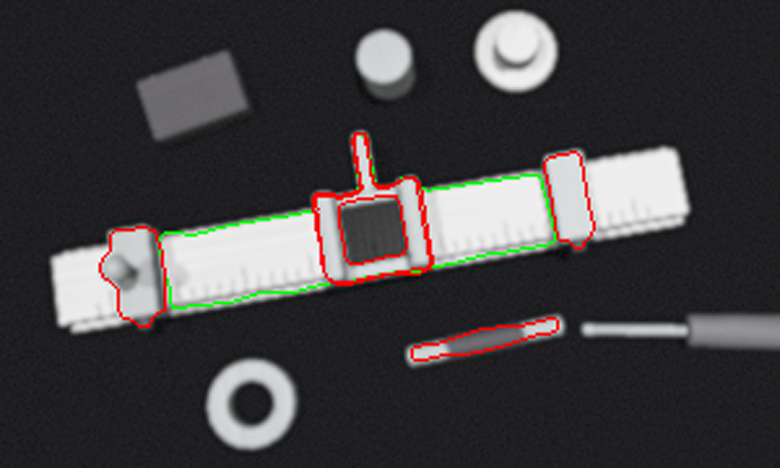

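```bash
cat >> h.py <<'E'
def plan(target,yaw=None,step=0.05,n=5,maxturn=8.5):
    s=robot.read_state(); p=s["tool_pos"].copy(); M=R.from_rotvec(s["orientation"]).as_matrix()
    print("t",round(s["t"],2),"pos",p.round(4),"F",s["force"].round(1),"open",round(s["opening"],3),"zyaw",np.degrees(np.arctan2(M[1,2],M[0,2])).round(2),"tooly",M[:,1].round(4))
    for i in range(n):
        d=np.array(target)-p; L=np.linalg.norm(d); 
        k=max(1,np.abs(M.T@d).max()/step); d=d/k
        dt=M.T@d; dy=0
        if yaw is not None:
            cur=np.degrees(np.arctan2(M[1,2],M[0,2])); e=(yaw-cur+180)%360-180; dy=np.clip(e,-maxturn,maxturn)
        print("row",dt.round(4),"turn_y",round(-dy,2))
        p=p+d; M=R.from_rotvec([0,0,np.radians(dy)]).as_matrix()@M
    print("left",(np.array(target)-p).round(4))
E
python3 - <<'E'
from h import *
m=cm("top")
for a in [(119.6,197.7),(122.7,233)]: print("marked front edge",ray("top",a,.057,m).round(4))
for a in [(319,196),(331,283),(417,178),(430,268)]: print("slider",ray("top",(a[0]/2.6+60,a[1]/2.6+110),.068,m).round(4))
print("ball top",ray("top",(116/2.6+60,268/2.6+110),.091,m).round(4))
plan([.536,.050,.236],11,.048)
# side check
m=cm("side"); im=imaging.read_camera("side")
for r in models.outline_of("side","pad_top")[:2]: print(r["confidence"],r["pixel"],ray("side",r["pixel"],.056,m).round(4))
print(proj("side",[.536,.050,.056],m))
E
```

```text
marked front edge [0.5325 0.2075 0.057 ]
marked front edge [0.4664 0.1969 0.057 ]
slider [0.5571 0.0875 0.068 ]
slider [0.4945 0.0761 0.068 ]
slider [0.5719 0.0172 0.068 ]
slider [0.5067 0.0059 0.068 ]
ball top [0.5005 0.2201 0.091 ]
t 0.9 pos [0.2374 0.5511 0.2376] F [-0.5 -0.2 -0.3] open 0.093 zyaw 66.69 tooly [ 0.  0. -1.]
row [ 0.048   0.0002 -0.0347] turn_y 8.5
row [ 0.048   0.0002 -0.0249] turn_y 8.5
row [ 0.048   0.0001 -0.0164] turn_y 8.5
row [ 0.048   0.0001 -0.0088] turn_y 8.5
row [ 0.048   0.0001 -0.0016] turn_y 8.5
left [ 0.1651 -0.277  -0.0009]
0.69 [224.3, 184.0] [0.5223 0.0515 0.056 ]
0.56 [228.4, 187.3] [0.5223 0.0365 0.056 ]
[230.38769068 181.93296181]
```

Call:
{"api": "carry_out", "payload": {"motion": [0.048,0,-0.035,0,8.5,0,-1,0.048,0,-0.025,0,8.5,0,-1,0.048,0,-0.016,0,8.5,0,-1,0.048,0,-0.009,0,8.5,0,-1,0.048,0,-0.002,0,8.5,0,-1], "squeeze": 10}}

```text
t: 1.5
tool_pos: [0.3638, 0.3337, 0.2362]
orientation: [-1.377, 0.899, -0.897]
force: [1.1, 0.6, 0.5]
opening: 0.0571
```

```bash
python3 -c "
from h import *
plan([.535,.050,.20],11,.048)"
```

```text
t 1.5 pos [0.3638 0.3337 0.2362] F [1.1 0.6 0.5] open 0.057 zyaw 23.8 tooly [-8.e-04  7.e-04 -1.e+00]
row [0.048  0.0052 0.0062] turn_y 8.5
row [0.048  0.0054 0.0136] turn_y 4.3
row [0.048  0.0055 0.0176] turn_y -0.0
row [0.048  0.0055 0.0176] turn_y -0.0
row [0.048  0.0055 0.0176] turn_y -0.0
left [ 0.0412 -0.0683 -0.0087]
```

Call:
{"api": "carry_out", "payload": {"motion": [0.048,0.003,0.006,0,8.5,0,-1,0.048,0.003,0.0136,0,4.5,0,-1,0.048,0.003,0.0176,0,0,0,-1,0.048,0.003,0.0176,0,0,0,-1,0.048,0.003,0.0176,0,0,0,-1]}}

```text
t: 2.0
tool_pos: [0.4901, 0.118, 0.2234]
orientation: [-1.283, 1.075, -1.078]
force: [1.7, 0.8, -1.2]
opening: 0.0175
```

```bash
python3 -c "
from h import *
plan([.535,.050,.16],11,.03)"
```

```text
t 2.0 pos [0.4901 0.118  0.2234] F [ 1.7  0.8 -1.2] open 0.017 zyaw 10.18 tooly [ 0.0047  0.003  -1.    ]
row [0.03   0.0254 0.0128] turn_y -0.82
row [0.03   0.0252 0.0122] turn_y -0.0
row [0.0153 0.0128 0.0062] turn_y -0.0
row [0. 0. 0.] turn_y -0.0
row [0. 0. 0.] turn_y -0.0
left [0. 0. 0.]
```

Call:
{"api": "carry_out", "payload": {"motion": [0.03,0.02,0.0128,0,-0.8,0,-1,0.03,0.02,0.0122,0,0,0,-1,0.0153,0.0128,0.0062,0,0,0,-1,0,0,0,0,0,0,-1,0,0,0,0,0,0,-1]}}

```text
t: 2.5
tool_pos: [0.5391, 0.0402, 0.1701]
orientation: [-1.283, 1.068, -1.076]
force: [0.7, -0.7, -0.3]
opening: 0.0002
```

```bash
python3 - <<'E'
from h import *
plan([.535,.049,.12],11,.03)
for n in ["wrist","side","top"]:
    m=cm(n)
    im=imaging.read_camera(n); cv2.imwrite(f"pics/{n}2.png",im)
    r=models.outline_of(n,"pad_top")
    for q in r[:2]: print(n,q["confidence"],q["pixel"],q["pixels"].sum(),ray(n,q["pixel"],.056,m).round(4))
    T=robot.read_state()["tool_pos"].copy(); T[2]-=.019; print("tip",proj(n,T,m), "pad", proj(n,[.535,.049,.056],m))
E
```

```text
t 2.5 pos [0.5391 0.0402 0.1701] F [ 0.7 -0.7 -0.3] open 0.0 zyaw 10.5 tooly [ 0.008   0.0021 -1.    ]
row [-0.0056  0.03   -0.0017] turn_y -0.5
row [-0.0037  0.0201 -0.0011] turn_y -0.0
row [0. 0. 0.] turn_y -0.0
row [0. 0. 0.] turn_y -0.0
row [0. 0. 0.] turn_y -0.0
left [0. 0. 0.]
tip [256.97764542 230.99288269] pad [253.01857958 183.77181603]
side 0.56 [225.2, 185.9] 246 [0.52   0.0447 0.056 ]
tip [231.32944188 140.50844469] pad [230.25029269 182.32038237]
top 0.6 [338.3, 236.1] 620 [ 0.4685 -0.2081  0.056 ]
tip [202.13867097 188.7472115 ] pad [203.44933095 198.25405926]
```

View pics/wrist2.png

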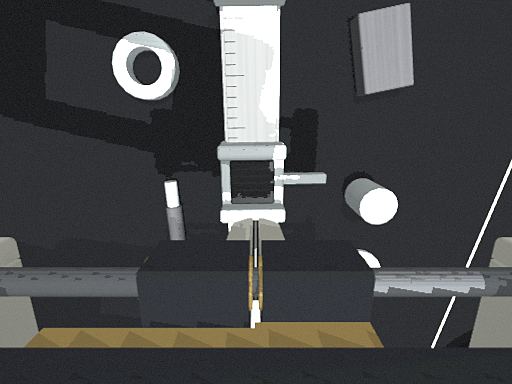

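View pics/side2.png

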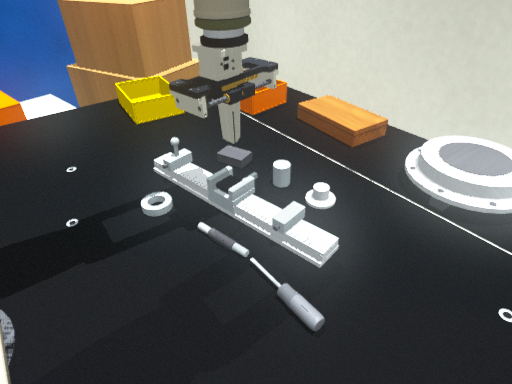

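```bash
python3 - <<'E'
from h import *
m=cm("wrist")
for px in [(230,160),(274,160),(230,204),(274,204),(252,182)]: print(ray("wrist",px,.056,m).round(4))
for px in [(218,150),(285,150),(218,214),(285,214)]: print("sh",ray("wrist",px,.068,m).round(4))
a,b=ray("wrist",(221,10),.03,m),ray("wrist",(220,130),.03,m); c=ray("wrist",(280,10),.03,m); d=ray("wrist",(281,130),.03,m)
print(np.degrees(np.arctan2(*(a-b)[[1,0]])),np.degrees(np.arctan2(*(c-d)[[1,0]])))
plan([.535,.050,.09],11,.025)
E
```

```text
[0.5094 0.0689 0.056 ]
[0.5512 0.0767 0.056 ]
[0.5166 0.0249 0.056 ]
[0.5602 0.033  0.056 ]
[0.5342 0.0513 0.056 ]
sh [0.4978 0.0779 0.068 ]
sh [0.5579 0.0892 0.068 ]
sh [0.5071 0.0167 0.068 ]
sh [0.5711 0.0285 0.068 ]
98.244912245452 102.56296168833632
t 2.8 pos [0.5394 0.0412 0.1709] F [-0.2 -0.2  0.1] open 0.001 zyaw 10.63 tooly [ 0.0099  0.002  -0.9999]
row [-0.0029  0.025  -0.0011] turn_y -0.37
row [-0.0029  0.025  -0.0011] turn_y -0.0
row [-0.0029  0.025  -0.0011] turn_y -0.0
row [-0.0007  0.0059 -0.0003] turn_y -0.0
row [0. 0. 0.] turn_y -0.0
left [0. 0. 0.]
```

Call:
{"api": "carry_out", "payload": {"motion": [-0.003,0.02,-0.001,-0.6,-0.4,0,-1,-0.003,0.02,-0.001,0,0,0,-1,-0.003,0.02,-0.001,0,0,0,-1,-0.001,0.01,0,0,0,0,-1,0,0,0,0,0,0,-1]}}

```text
t: 3.3
tool_pos: [0.5338, 0.0535, 0.0962]
orientation: [-1.297, 1.063, -1.062]
force: [-0.4, 0.8, -0.3]
opening: 0.0004
```

```bash
python3 - <<'E'
from h import *
plan([.5345,.0505,.08],11,.01)
E
```

```text
t 3.3 pos [0.5338 0.0535 0.0962] F [-0.4  0.8 -0.3] open 0.0 zyaw 11.32 tooly [-5.e-04 -2.e-04 -1.e+00]
row [0.0019 0.01   0.    ] turn_y 0.32
row [0.0012 0.0062 0.    ] turn_y -0.0
row [0. 0. 0.] turn_y -0.0
row [0. 0. 0.] turn_y -0.0
row [0. 0. 0.] turn_y -0.0
left [0. 0. 0.]
```

Call:
{"api": "carry_out", "payload": {"motion": [0.002,0.008,0,0,0.3,0,-1,0.001,0.006,0,0,0,0,-1,0,0.002,0,0,0,0,-1,0,0.002,0,0,0,0,-1,0,0,0,0,0,0,-1]}}

```text
t: 3.8
tool_pos: [0.5357, 0.0502, 0.0782]
orientation: [-1.293, 1.065, -1.068]
force: [-0.0, 0.2, 0.2]
opening: 0.0002
```

```bash
python3 - <<'E'
from h import *
cv2.imwrite("pics/side3.png",cv2.resize(imaging.read_camera("side")[120:270,140:340],None,fx=4,fy=4,interpolation=2))
plan([.5345,.0505,.075],11,.01,1)
E
```

```text
t 3.85 pos [0.5359 0.0502 0.0784] F [ 0.6  0.1 -0.1] open 0.0 zyaw 11.0 tooly [ 2.e-03 -4.e-04 -1.e+00]
row [-0.0006  0.0034 -0.0013] turn_y -0.0
left [0. 0. 0.]
```

View pics/side3.png

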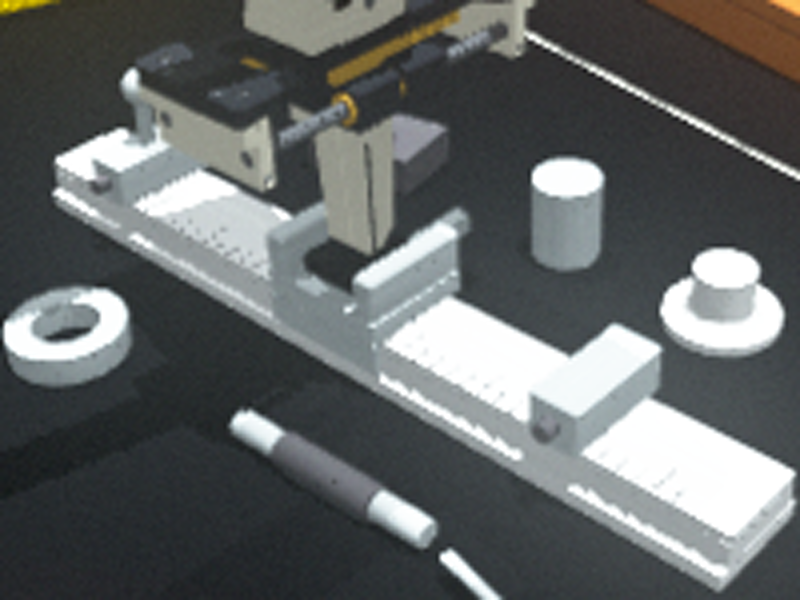

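The closed fingers stand in the gap between the shoulders, just above the pad. Next I press down in small rows.

Call:
{"api": "carry_out", "payload": {"motion": [0,0.002,0,0,0,0,-1,0,0.002,0,0,0,0,-1,0,0.002,0,0,0,0,-1,0,0.002,0,0,0,0,-1,0,0.002,0,0,0,0,-1]}}

```text
t: 4.35
tool_pos: [0.5369, 0.0501, 0.0702]
orientation: [-1.292, 1.063, -1.069]
force: [-4.5, 0.1, 7.3]
opening: 0.0004
```

Call:
{"api": "carry_out", "payload": {"motion": [0,0.002,0,0,0,0,-1,0,0.003,0,0,0,0,-1,0,0.003,0,0,0,0,-1,0,0.002,0,0,0,0,-1,0,0.002,0,0,0,0,-1]}}

```text
t: 4.85
tool_pos: [0.5373, 0.0492, 0.0681]
orientation: [-1.295, 1.063, -1.069]
force: [-9.6, -1.6, 17.8]
opening: 0.0005
```

Call:
{"api": "carry_out", "payload": {"motion": [-0.003,0.0015,-0.0005,0,0,0,-1,-0.005,0.0015,-0.0005,0,0,0,-1,-0.005,0.0015,0,0,0,0,-1,-0.005,0.0015,0,0,0,0,-1,-0.005,0.0015,0,0,0,0,-1]}}

```text
t: 5.35
tool_pos: [0.5332, 0.0694, 0.0681]
orientation: [-1.297, 1.06, -1.074]
force: [-8.8, -2.9, 16.1]
opening: 0.0009
```

```bash
python3 - <<'E'
from h import *
im=imaging.read_camera("wrist"); cv2.imwrite("pics/wrist4.png",im)
cv2.imwrite("pics/side4.png",cv2.resize(imaging.read_camera("side")[120:270,140:340],None,fx=4,fy=4,interpolation=2))
plan([.5345,.0505,.075],11,.01,1)
E
```

```text
t 5.45 pos [0.5331 0.07   0.0681] F [-10.1  -0.6  16.9] open 0.0 zyaw 11.03 tooly [ 0.0046 -0.0068 -1.    ]
row [ 0.01   -0.0035 -0.0012] turn_y 0.03
left [ 0.0007 -0.0095  0.0033]
```

View pics/side4.png

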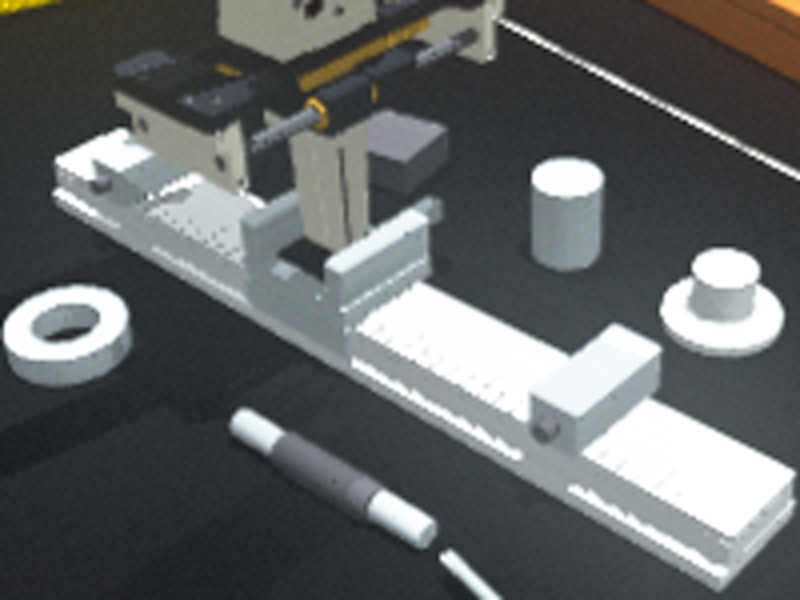

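View pics/wrist4.png

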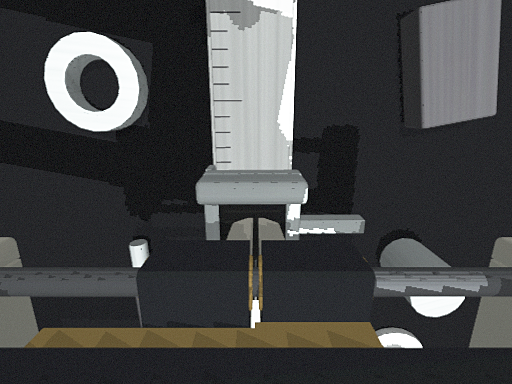

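Call:
{"api": "carry_out", "payload": {"motion": [-0.006,0.0015,-0.0005,-0.2,0,0.3,-1,-0.006,0.0015,0,0,0,0.1,-1,-0.006,0.0015,0,0,0,0.1,-1,-0.006,0.0015,0,0,0,0.1,-1,-0.006,0.0015,0,0,0,0.1,-1]}}

```text
t: 5.95
tool_pos: [0.5276, 0.0978, 0.0681]
orientation: [-1.294, 1.067, -1.066]
force: [-8.1, -3.2, 16.0]
opening: 0.0002
```

Call:
{"api": "carry_out", "payload": {"motion": [-0.006,0.0015,-0.0005,0,0,0.1,-1,-0.006,0.0015,0,0,0,0.1,-1,-0.006,0.0015,0,0,0,0.1,-1,-0.006,0.0015,0,0,0,0.1,-1,-0.006,0.0015,0,0,0,0.1,-1]}}

```text
t: 6.45
tool_pos: [0.5219, 0.1267, 0.0681]
orientation: [-1.291, 1.07, -1.061]
force: [-8.1, -3.0, 15.5]
opening: 0.0004
```

```bash
python3 - <<'E'
from h import *
im=imaging.read_camera("wrist"); cv2.imwrite("pics/wrist5.png",im)
cv2.imwrite("pics/side5.png",cv2.resize(imaging.read_camera("side")[120:270,140:340],None,fx=4,fy=4,interpolation=2))
plan([.5345,.0505,.075],11,.01,1)
E
```

```text
t 6.55 pos [0.5217 0.1274 0.0681] F [-8.  -1.7 15.6] open 0.0 zyaw 11.07 tooly [-0.0021  0.0069 -1.    ]
row [ 0.01   -0.001  -0.0003] turn_y 0.07
left [ 0.0111 -0.067   0.006 ]
```

View pics/side5.png

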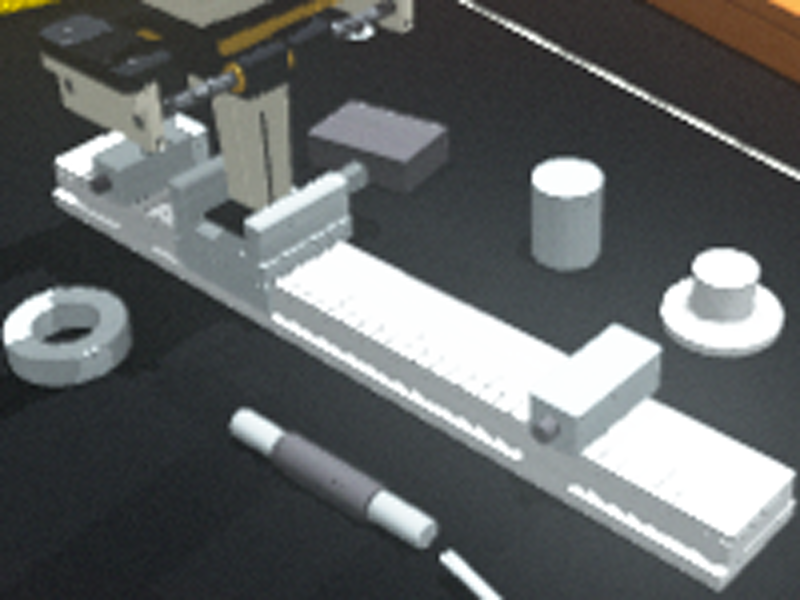

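View pics/wrist5.png

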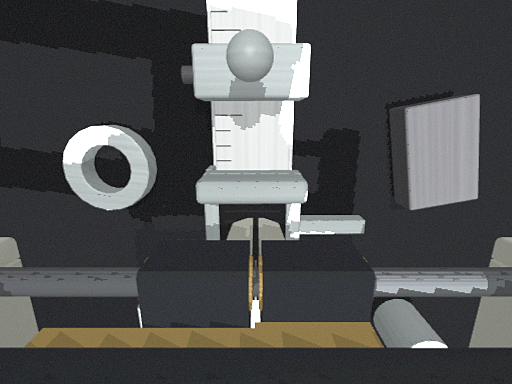

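Call:
{"api": "carry_out", "payload": {"motion": [-0.005,0.0015,-0.0005,0,0,-0.3,-1,-0.005,0.0015,0,0,0,0,-1,-0.005,0.0015,0,0,0,0,-1,-0.005,0.0015,0,0,0,0,-1,-0.005,0.0015,0,0,0,0,-1]}}

```text
t: 7.05
tool_pos: [0.517, 0.1514, 0.0681]
orientation: [-1.296, 1.066, -1.066]
force: [-8.2, -3.1, 16.8]
opening: 0.0003
```

```bash
python3 - <<'E'
from h import *
im=imaging.read_camera("wrist"); cv2.imwrite("pics/wrist6.png",im)
plan([.5345,.0505,.075],11,.01,1)
m=cm("wrist"); 
E
```

```text
t 7.1 pos [0.5168 0.1522 0.0681] F [-8.7 -2.5 16.3] open 0.001 zyaw 11.09 tooly [-8.e-04 -5.e-04 -1.e+00]
row [ 0.01   -0.0007 -0.0002] turn_y 0.09
left [ 0.016  -0.0918  0.0062]
```

View pics/wrist6.png

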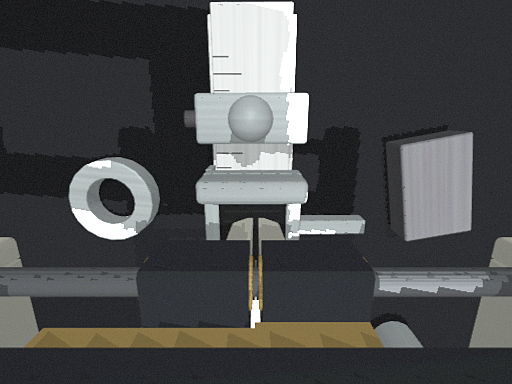

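Call:
{"api": "carry_out", "payload": {"motion": [-0.003,0.0015,0,0,0,0,-1,-0.003,0.0015,0,0,0,0,-1,-0.003,0.0015,0,0,0,0,-1,-0.003,0.0015,0,0,0,0,-1,-0.002,0.0015,0,0,0,0,-1]}}

```text
t: 7.6
tool_pos: [0.5141, 0.166, 0.0681]
orientation: [-1.298, 1.065, -1.066]
force: [-9.1, -3.1, 16.7]
opening: 0.0007
```

Call:
{"api": "carry_out", "payload": {"motion": [-0.002,0.0015,0,0,0,0,-1,-0.002,0.0015,0,0,0,0,-1,-0.002,0.0015,0,0,0,0,-1,-0.002,0.0015,0,0,0,0,-1,-0.002,0.0015,0,0,0,0,-1]}}

```text
t: 8.1
tool_pos: [0.5137, 0.1721, 0.0681]
orientation: [-1.303, 1.06, -1.071]
force: [-5.3, -9.9, 15.0]
opening: 0.0006
```

```bash
python3 - <<'E'
from h import *
im=imaging.read_camera("wrist"); cv2.imwrite("pics/wrist7.png",im)
plan([.5345,.0505,.075],11,.01,1)
E
```

```text
t 8.15 pos [0.5137 0.1722 0.0681] F [ -5.3 -10.1  15. ] open 0.0 zyaw 11.18 tooly [ 5.000e-04 -1.070e-02 -9.999e-01]
row [ 0.01   -0.0004 -0.0003] turn_y 0.18
left [ 0.0191 -0.1119  0.0063]
```

View pics/wrist7.png

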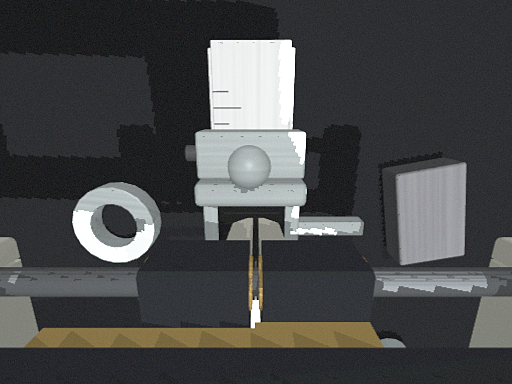

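Call:
{"api": "carry_out", "payload": {"motion": [-0.002,0.0015,0,0,0,0,-1,-0.002,0.0015,0,0,0,0,-1,-0.002,0.0015,0,0,0,0,-1,-0.002,0.0015,0,0,0,0,-1,-0.002,0.0015,0,0,0,0,-1]}}

```text
t: 8.65
tool_pos: [0.5142, 0.1733, 0.0681]
orientation: [-1.314, 1.052, -1.084]
force: [-7.5, -11.0, 16.9]
opening: 0.0007
```

```bash
python3 - <<'E'
from h import *
cv2.imwrite("pics/side8.png",cv2.resize(imaging.read_camera("side")[130:220,140:260],None,fx=6,fy=6,interpolation=2))
plan([.5345,.0505,.075],11,.01,1)
E
```

```text
t 8.7 pos [0.5142 0.1734 0.0681] F [ -6.1 -10.6  16.6] open 0.001 zyaw 11.11 tooly [ 0.003  -0.0262 -0.9997]
row [ 0.01   -0.0003 -0.0003] turn_y 0.11
left [ 0.0186 -0.113   0.0063]
```

View pics/side8.png

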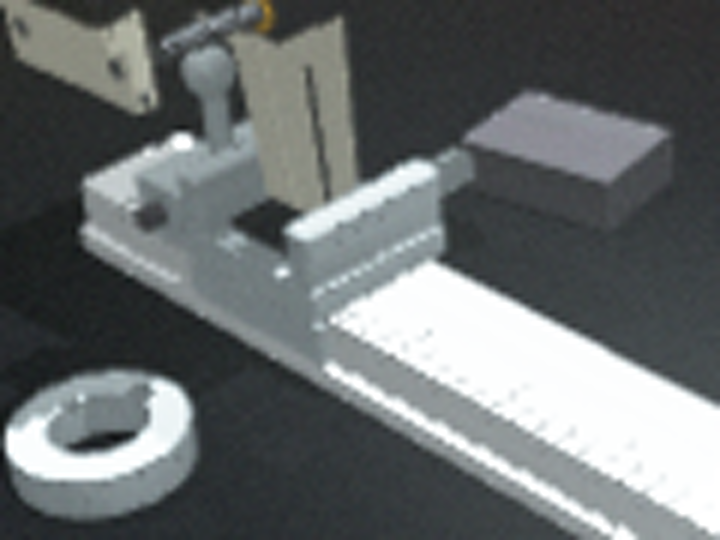

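Call:
{"api": "carry_out", "payload": {"motion": [-0.0005,-0.003,0,0,0,0,-1,-0.0005,-0.005,0,0,0,0,-1,0,-0.01,0,0,0,0,-1,0,-0.015,0,0,0,0,-1,0,-0.02,0,0,0,0,-1]}}

```text
t: 9.2
tool_pos: [0.5123, 0.1745, 0.1219]
orientation: [-1.318, 1.055, -1.083]
force: [0.2, 0.0, 0.4]
opening: 0.0006
```

Call:
{"api": "carry_out", "payload": {"motion": [0,-0.03,0,0,0,0,-1,0,-0.03,0,0,0,0,-1,0.02,-0.03,0,0,0,0,-1,0.04,-0.03,0,0,0,0,-1,0.04,0,0,0,0,0,-1]}}

```text
t: 9.7
tool_pos: [0.5322, 0.0827, 0.257]
orientation: [-1.315, 1.044, -1.079]
force: [0.2, -0.9, 0.1]
opening: 0.0007
```

```bash
python3 - <<'E'
from h import *
cv2.imwrite("pics/side9.png",cv2.resize(imaging.read_camera("side")[120:270,140:340],None,fx=4,fy=4,interpolation=2))
cv2.imwrite("pics/top9.png",cv2.resize(imaging.read_camera("top")[110:290,60:360],None,fx=2.6,fy=2.6,interpolation=2))
cv2.imwrite("pics/wrist9.png",imaging.read_camera("wrist"))
plan([.5345,.0505,.075],11,.01,1)
E
```

```text
t 9.85 pos [0.5305 0.0812 0.252 ] F [-1.1  0.8  0.3] open 0.001 zyaw 11.25 tooly [-0.0013 -0.0267 -0.9996]
row [ 0.0015  0.01   -0.0001] turn_y 0.25
left [ 0.0038 -0.029  -0.1671]
```

View pics/side9.png

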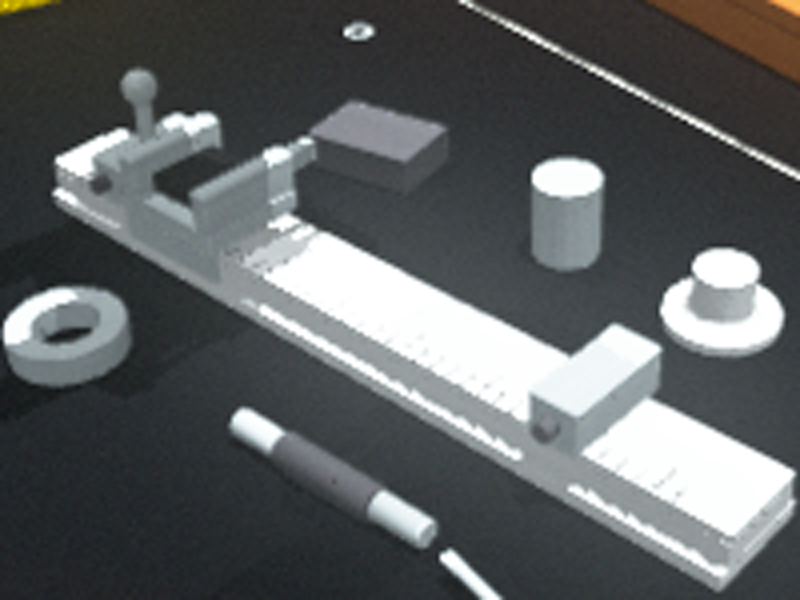

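View pics/top9.png

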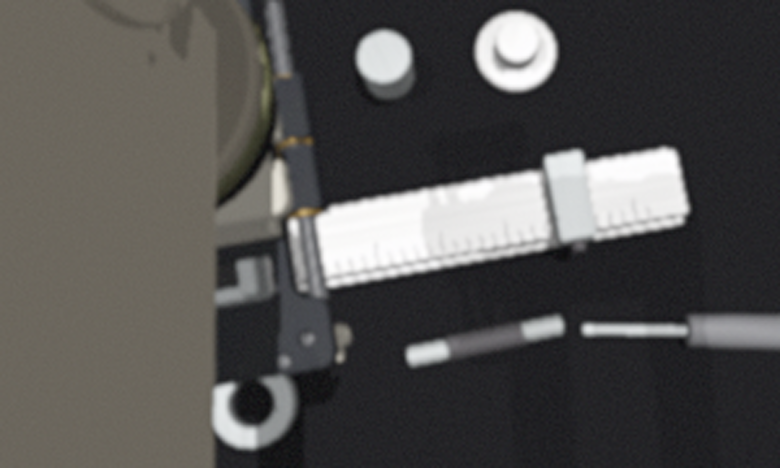

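View pics/wrist9.png

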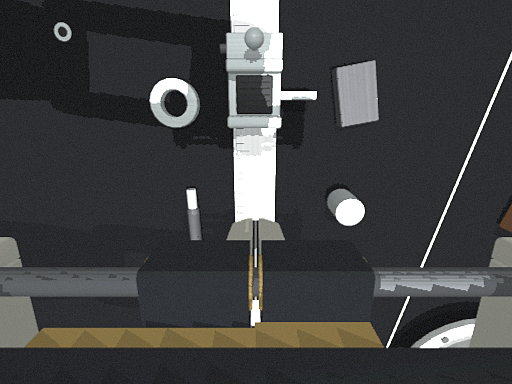

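Call:
{"api": "carry_out", "payload": {"motion": [0.045,-0.01,0,0,0,0,-1,0.045,-0.01,0,0,0,0,-1,0.045,0,0,0,0,0,-1,0.045,0,0,0,0,0,-1,0,0,0,0,0,0,-1]}}

```text
t: 10.35
tool_pos: [0.5656, -0.093, 0.276]
orientation: [-1.32, 1.051, -1.07]
force: [-0.2, 1.1, 0.0]
opening: 0.0004
```

```bash
python3 - <<'E'
from h import *
a=cv2.imread("pics/wrist9.png")[10:140,200:330]
im=imaging.read_camera("top")
b=im[150:270,70:190]
f=lambda x:cv2.resize(x,(400,400),interpolation=cv2.INTER_CUBIC)
cv2.imwrite("pics/zoom.png",np.hstack([f(a),f(b)]))
s=robot.read_state(); print(s["t"],s["tool_pos"],np.abs(s["dq"]).max(),s["force"])
m0=cv2.imread("pics/top0.png"); 
for n in ["ring_gauge","plug_gauge","master_cyl","setup_block","hub","driver"]:
    r=models.outline_of("top",n)
    if r: print(n,round(r[0]["confidence"],2),r[0]["pixel"])
d=cv2.absdiff(m0,im).max(2); cv2.imwrite("pics/diff.png",d)
E
```

```text
10.4 [ 0.56528158 -0.09062309  0.27582258] 0.05278173656431404 [-0.08718857 -0.52809434  0.84053572]
plug_gauge 0.8 [246.3, 239.8]
hub 0.59 [257.6, 128.8]
driver 0.81 [337.7, 236.7]
```

View pics/zoom.png

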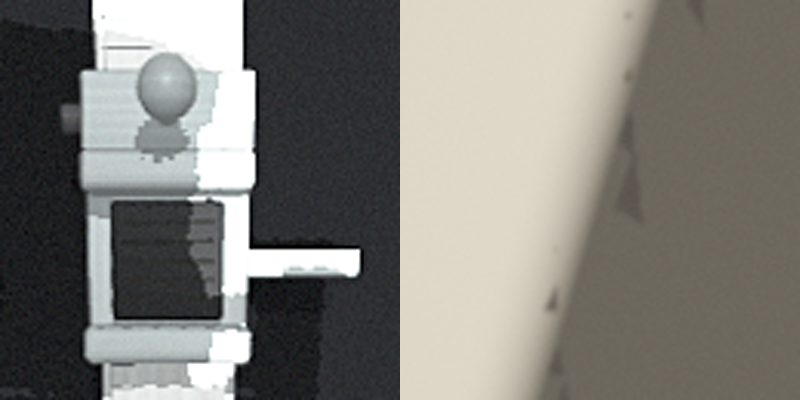

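View pics/diff.png

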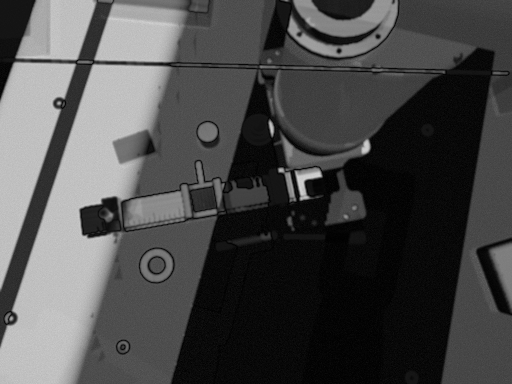

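```bash
python3 - <<'E'
from h import *
K,p,Rm=cm("wrist"); s=robot.read_state()
print(s["t"],p-s["tool_pos"],Rm[:,2])
# joint location approx: slider centre + 38 along
u=np.array([-.189,.982]); c=np.array([.534,.0495]); print("joint",c+u*.158)
plan([0.53,.14,.276],11,.045)
E
```

```text
10.7 [-0.01577219  0.07386215  0.1450664 ] [ 0.05052794 -0.2753384  -0.96001859]
joint [0.504138 0.204656]
t 10.7 pos [ 0.5653 -0.0879  0.2762] F [ 0.1  1.1 -0.7] open 0.001 zyaw 12.05 tooly [-0.0041 -0.0216 -0.9998]
row [-0.045  -0.0009  0.0026] turn_y 1.05
row [-0.045  -0.0009  0.0017] turn_y -0.0
row [-0.045  -0.0009  0.0017] turn_y -0.0
row [-0.045  -0.0009  0.0017] turn_y -0.0
row [-0.045  -0.0009  0.0017] turn_y -0.0
left [-0.0008  0.0053 -0.    ]
```

Call:
{"api": "carry_out", "payload": {"motion": [-0.045,0,0.0025,0,1,0,-1,-0.045,0,0.002,0,0,0,-1,-0.045,0,0.002,0,0,0,-1,-0.045,0,0.002,0,0,0,-1,-0.045,0,0.002,0,0,0,-1]}}

```text
t: 11.2
tool_pos: [0.5297, 0.1413, 0.2714]
orientation: [-1.313, 1.061, -1.082]
force: [0.7, -0.5, 0.5]
opening: 0.0007
```

Call:
{"api": "carry_out", "payload": {"motion": [-0.015,0,0,0,0,0,-1,0,0,0,0,0,0,-1,0,0,0,0,0,0,-1,0,0,0,0,0,0,-1,0,0,0,0,0,0,-1]}}

```text
t: 11.7
tool_pos: [0.524, 0.1633, 0.2714]
orientation: [-1.316, 1.054, -1.073]
force: [-0.1, -0.2, -0.1]
opening: 0.0005
```

```bash
python3 - <<'E'
from h import *
m=cm("wrist"); im=imaging.read_camera("wrist"); cv2.imwrite("pics/wrist10.png",im)
print(m[1]); j=proj("wrist",[.504,.2047,.05],m); print(j)
x,y=j.astype(int); y0=max(0,y-75); x0=x-75
print(x0,y0)
cv2.imwrite("pics/zoom10.png",cv2.resize(im[y0:y0+150,x0:x0+150],(600,600),interpolation=2))
im=imaging.read_camera("side"); cv2.imwrite("pics/zs10.png",cv2.resize(im[125:205,140:220],(600,600),interpolation=2))
plan([.53,.14,.276],n=1)
E
```

```text
[0.50869233 0.23732116 0.4163956 ]
[248.66276836 135.69476914]
173 60
t 11.8 pos [0.5241 0.1632 0.2714] F [-0.  -0.3  0.1] open 0.0 zyaw 11.43 tooly [-0.0024 -0.0214 -0.9998]
row [ 0.024  -0.0041  0.0012] turn_y 0
left [0. 0. 0.]
```

View pics/zoom10.png

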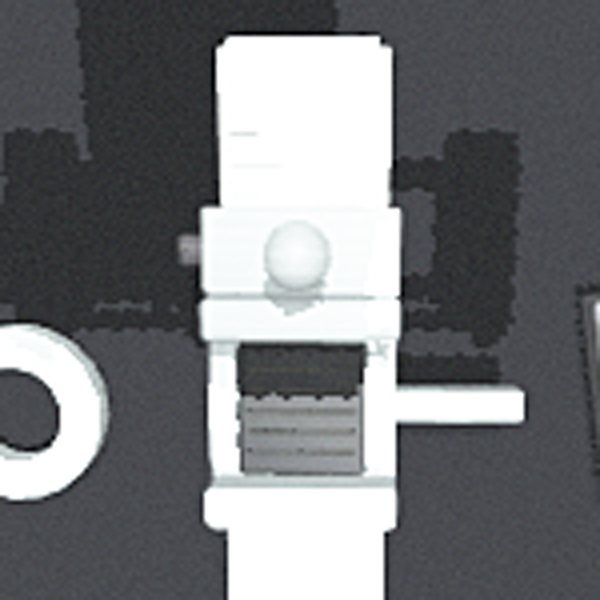

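View pics/zs10.png

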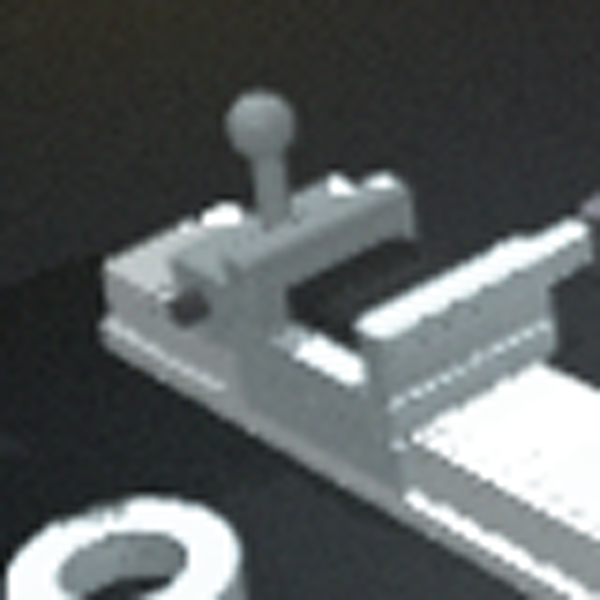

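```bash
python3 - <<'E'
from h import *
a=cv2.imread("pics/side0.png"); im=imaging.read_camera("side")
for n,(x,y,w,h) in dict(ring=(136,188,42,32),block=(215,144,42,24),cyl=(268,156,28,36),hub=(300,178,42,32),plug=(190,216,64,44),driver=(245,254,84,80)).items():
    t=a[y:y+h,x:x+w]; r=cv2.matchTemplate(im[y-8:y+h+8,x-8:x+w+8],t,cv2.TM_CCOEFF_NORMED); _,v,_,l=cv2.minMaxLoc(r); print(n,"shift px",l[0]-8,l[1]-8,round(v,3))
s=robot.read_state(); print(s["t"],s["force"].round(1),np.abs(s["dq"]).max().round(3))
E
```

```text
ring shift px 0 0 0.992
block shift px 1 0 0.782
cyl shift px 0 0 0.999
hub shift px 0 0 1.0
plug shift px 0 0 0.996
driver shift px 0 0 0.998
11.85 [-0.3  1.4 -0.3] 0.004
```

```bash
python3 -c "
from h import *
print(robot.close_job())"
```

```text
the job is handed in; nothing more can be done
None
```

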